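# Swing the drilled plate to its stop and deburr its hole

### The arm

A 6-joint arm with a two-finger parallel gripper is mounted at the origin on the work surface. World frame = base frame: x ahead of the robot, y to its left, z up, the work surface at z = 0. Lengths are in m, angles in rad, forces in N, time in s.
With the tool pointing down it reaches from about 0.375 to 0.975 m from the base axis. Payload 3.8 kg.
Tool frame: the origin (TCP) lies at the very end of the fingers, on their centre line; the grasp point (between the pads) lies 19 mm behind it; z points along the fingers, y is the line along which they close (so a half turn about z gives the same grasp; the last joint's range is limited). The gripper opens to 85 mm and grips with 20 to 120 N. Pads are 22 mm wide; open, the fingers measure 114 mm over their backs; the gripper's body (76 mm by 85 mm) begins 54 mm behind the grasp point. The pads swing forward as they close: fully open they stand 13 mm farther back than shut.
Start: joints at [1.235, 0.264, 1.604, -0, 1.274, -0.037], TCP at [0.199, 0.645, 0.231] pointing down, gripper open.
Joint ranges: [-2.63, 2.63], [-0.94, 2.18], [0.31, 2.57], [-1.31, 4.45], [0, 2.66], [-2.55, 2.55]. Speed limits (rad/s): [2.57, 2.57, 3.14, 3.14, 3.14, 3.14].

### API

Orientations are given as a rotation vector (axis times angle).
In Python, from workcell import read_state, read_camera, calibration, finish_job gives the robot as it stands.
- The arm moves only by the tool step_arm, never from a script. Its argument "commands" is a list of rows, each an object of numbers: "fingers": the gripper's target within -1 to 1 (shut at 1, half-way at 0, fully open at -1); "dx", "dy", "dz": the shift along the tool's x, y, z in m; "roll": the turn about the tool's z in degrees. In form: [{"fingers": .., "dx": .., "dy": .., "dz": .., "roll": ..}, ...]. A call has 1 to 8 rows; each row is the pose to reach, as a shift and turn from the pose commanded when the call began, along the tool's axes at that moment; what a row does not reach only later rows make up. A row lasts 1/8 s, in which the tool goes at most 62.5 mm and 10.7 degrees, less where a joint would pass 70% of its speed; a pose out of reach is approached as far as the arm can. A call with a gripper value outside its range is refused whole. The fingers move at their own pace and stop on an object; "squeeze" is the grip in N (left out, the last holds). Time passes only in rows, so rows that repeat a pose let the fingers close. It gives the time, the measured TCP pose, the force, the opening and the grip force at its end, in the units of the state.
- read_state(): the state, without advancing time (a new reading comes with each control period).
- read_camera(name): name is "scene" or "top" or "wrist"; returns (picture, depth): 400x640x3 uint8, blue, green, red; 400x640 float32, m along the optical axis (not along the pixel's ray), 0 where there is no reading.
- calibration(name): a dict with "intrinsics" (3x3 intrinsics, pixels), "world_to_cam" (4x4, takes a point from world to camera coordinates). Camera axes: x right, y up, looking along -z (the intrinsics and any distortion apply to the point x, -y, -z); pixel columns grow to the right and rows downward; lengths in m; the calibration is good to about 2 mm. A picture is of the moment at which its call begins: read the wrist's pose just before it. calibration takes no time and is no camera call; for the wrist camera it gives the pose at the moment of the call.
- finish_job(): hands the job in; it is judged then, once.
The state is a dict: "time": time; "q": joint angles; "joint_vel": joint speeds; "joint_torque": joint torques, N m; "tool_pos": TCP position; "tcp_rot": TCP orientation; "wrist_force": force on the tool from outside, world axes, zero at the start; "torque": the same for the moment, N m; "width": opening from 0.0 (shut) to 1.0 (fully open); "grip_force": force on a finger pad.
Only numpy, scipy, OpenCV 4.12 (cv2) and the standard library are available. Lean on these libraries where they do the work, as an engineer would, in place of code of your own. Each camera call takes 0.05 s, during which the arm holds its last target. There are 200 camera calls.

### The job

Push the aluminium plate by its free end so that it swings about its pin until it rests against the red stop, with the hole over the clearance hole in the board. Then take the blue deburring tool from its stand, set its cone on the edge of the big hole at the blue painted dot and run it slowly and lightly once round the whole edge, anticlockwise seen from above, pressed on the edge all the way, until it is back at the dot. Stand the tool back in its stand, leave the plate against the stop, and do not disturb the other things on the bench.

Things in the scene. Friction and masses are not known exactly. Their poses are not given: they have to be found in the camera images.
- plate (a joint): angle (rad) of the aluminium plate (210 x 80 x 12 mm) about its upright pin: 0 = home against the red stop (then it lies along the board's +y); up to 1.0 as its free end swings anticlockwise from above, towards the robot. Starts at 0.35 to 0.7. Stays where left; friction about 0.7 N m (4 to 5 N at the free end).
- board: fixed wooden board 250 (x) x 330 (y) x 25 mm; origin under its centre. The plate lies on it, underside 25 mm, top 37 mm over the bench. Red stop 22 x 50 mm at x +81, y +85 mm, top 53 mm over the bench, touches the far long side of the plate at home. Pin head 28 mm wide, top 49 mm over the bench. 70 mm clearance hole in the board at x +30, y +50 mm.
- pin (a point): axis of the fixed pivot pin, on the plate's centre line 25 mm from its end, at the height of the plate's top face (board x +30, y -90 mm)
- corner (a point): the plate's top corner at the free end on the robot's side (185 mm along the plate from the pin, 40 mm to the side): push the long side beside this corner, away from the robot, to swing the plate home; moves with the plate
- hole (a point): centre of the plate's 48 mm hole at its top face, 140 mm from the pin; moves with the plate. x points along the plate to the free end, z up. The painted blue dot, 15 mm, lies at x +34.5 mm, so the round starts and ends at the +x side of the edge and first goes towards +y.
- deburrer: deburring tool, about 170 g, upright in its stand. Origin: centre of the underside of its black collar (50 mm wide, 6 mm thick); z up. Blue square handle 28 x 28 mm, sides along x and y, 6 to 81 mm above the origin (yellow cap to 85 mm); grip it at 40 to 60 mm. Below the collar a 10 mm shank and the steel cone, apex 55 mm below the origin.
- blade (a joint): how far (m) the sprung cone is pushed up towards the handle: 0 = fully out, 0.012 = fully in; spring 1.5 N at 0, 4.5 N at 0.012. Some 3 to 6 mm is good while working.
- tip (a point): apex of the cone (45 degree flank, 24 mm wide 11 mm above the apex, then 6 mm cylindrical; slippery, friction 0.2). With its axis 18 mm from the hole's centre it rides on the edge, apex about 5 mm below the plate's top. On the edge = apex within the hole, 1.5 to 12.5 mm below the top face, cone pressing on the plate; 20 mm/s or slower.
- stand: fixed dark wooden block 90 x 90 x 70 mm with an upright 36 mm hole through its middle; the tool hangs in it, collar resting on the top. Origin under its centre.
- mouth (a point): centre of the stand's hole at its top face, 70 mm above the bench: the tool's origin belongs here
- tin: brass tin 44 mm wide, 28 mm high, loose on the board; bystander, origin under its centre
- screwdriver: screwdriver lying on the right; bystander
- offcut: wooden offcut 110 x 60 x 40 mm on the right; bystander, origin under its centre
- glue: white glue bottle 60 mm wide, 170 mm high on the left; bystander
- mug: blue mug 80 mm wide, 90 mm high on the left; bystander
Not all that is in view belongs to the job. Of the things that look like the stand, take the one that is farthest to the robot's left at the start.

How it is judged:
By the outcome, as a careful person would: the job done as asked, in the order asked, and still so for the second after the job is handed in, with the robot touching nothing.
It also fails if it takes over 72 s, if anything falls off the work surface, if the arm or the gripper's body presses on something with over 40 N, if the wrist force passes 120 N, or if a joint passes its speed limit or range.

## Working session

There is one attempt and no reset: what is moved stays moved. The work goes in short steps, Python scripts to look and compute and a tool call to move; the robot and the scene stay as the last step left them, time stands still between calls to the robot, and variables do not carry over. Pictures are saved under pics/ and viewed, at most 10 in all, crops included, and the job is handed in when it is done.

Besides the shell and the picture viewer there is one more tool, called by a JSON object that holds its "method" and its "body", one argument or row to a line. step_arm: Moves the arm, as the interface text tells. Its arguments: {"type":"object","properties":{"commands":{"type":"array","items":{"type":"object","properties":{"fingers":{"type":"number"},"dx":{"type":"number"},"dy":{"type":"number"},"dz":{"type":"number"},"roll":{"type":"number"}}}},"squeeze":{"type":"number"}},"required":["commands"]}

```bash
mkdir -p pics; ls; cat > h.py <<'E'
import numpy as np, cv2
from workcell import *
def snap(name,out):
    c=calibration(name); im,d=read_camera(name); cv2.imwrite(f'pics/{out}.png',im)
    np.savez(f'pics/{out}.npz',im=im,d=d,K=c['intrinsics'],T=c['world_to_cam'])
    return im,d,c
def cloud(f):
    z=np.load(f'pics/{f}.npz'); K,T,d=z['K'],z['T'],z['d']
    v,u=np.mgrid[:d.shape[0],:d.shape[1]]
    x=(u-K[0,2])/K[0,0]*d; y=(v-K[1,2])/K[1,1]*d
    P=np.stack([x,-y,-d,np.ones_like(d)],-1)@np.linalg.inv(T).T
    return z['im'],P[...,:3],d
E
python3 - <<'E'
from h import *
s=read_state(); print(s)
im,d,c=snap('top','top1'); print(c)
im,d,c=snap('scene','sc1'); print(c)
E
```

```text
pics
{'time': 0.0, 'q': array([ 1.23510417e+00,  2.64773345e-01,  1.60535479e+00, -4.80397671e-06,
        1.27369716e+00, -3.68731099e-02]), 'joint_vel': array([-5.78540175e-04, -3.43020746e-05, -8.29240980e-04,  1.01567928e-03,
       -4.03649336e-04,  1.05177603e-03]), 'joint_torque': array([ 1.39821877e-04, -5.15111482e+01, -3.67310035e+01, -1.29019522e-04,
        1.31396975e-02, -5.54349057e-06]), 'tool_pos': array([0.19846289, 0.64441082, 0.22995879]), 'tcp_rot': array([-0.4675761 , -3.10618665,  0.00344724]), 'wrist_force': array([ 0.35210281, -0.10435646, -0.56286864]), 'torque': array([ 0.0010676 , -0.02511651,  0.0385863 ]), 'grip_force': 0.0, 'width': 1.0005960243805536}
{'intrinsics': array([[373.46227239,   0.        , 323.35062229],
       [  0.        , 373.46227239, 199.3920341 ],
       [  0.        ,   0.        ,   1.        ]]), 'world_to_cam': array([[-0.01184   , -0.99962229, -0.02480097,  0.00425954],
       [ 0.98532642, -0.01588693,  0.16993955, -0.44342551],
       [-0.17026937, -0.02242497,  0.98514236, -1.14566384],
       [ 0.        ,  0.        ,  0.        ,  1.        ]])}
{'intrinsics': array([[430.93789404,   0.        , 319.61528859],
       [  0.        , 430.93789404, 200.76526357],
       [  0.        ,   0.        ,   1.        ]]), 'world_to_cam': array([[ 0.71779926,  0.69623167, -0.00506685, -0.30479563],
       [-0.44785797,  0.46727906,  0.76228179,  0.14779649],
       [ 0.53309236, -0.54489608,  0.64722547, -1.61118798],
       [ 0.        ,  0.        ,  0.        ,  1.        ]])}
```

View pics/top1.png

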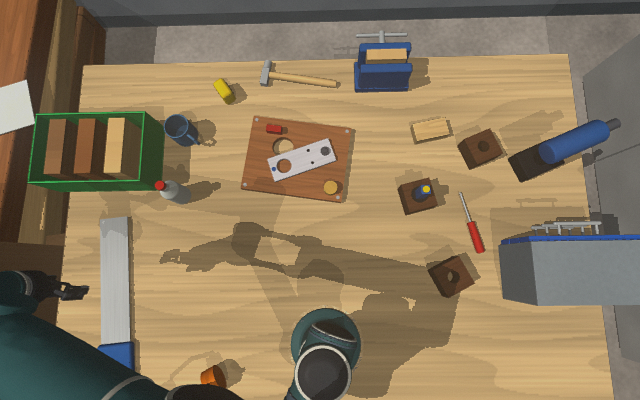

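View pics/sc1.png

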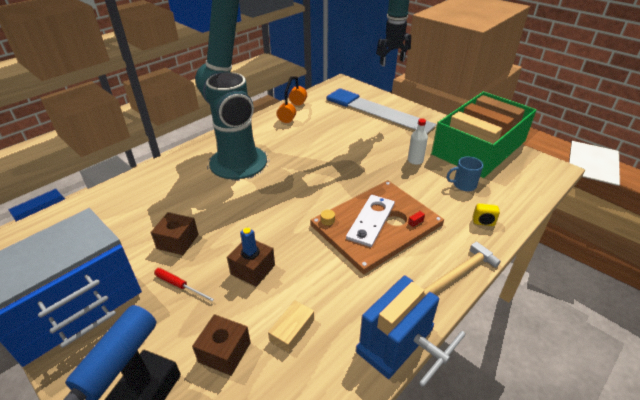

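The top view shows the board centred near (298,158), with the pin at (323,151) and the plate's free end near (275,170). The red stop is at (274,128) and the tin at (331,187). The tool is in the leftmost stand at (420,193), with empty stands at (480,148) and (450,275). The scene view agrees. Next I'll measure these.

```bash
python3 - <<'E'
from h import *
im,P,d=cloud('top1')
roi=np.zeros(d.shape,bool); roi[100:210,230:365]=1
hsv=cv2.cvtColor(im,cv2.COLOR_BGR2HSV)
z=P[...,2]
for u,v in [(300,185),(252,165),(310,158),(274,128),(323,151),(331,187),(420,193),(426,188),(410,205)]: print(u,v,P[v,u].round(3),hsv[v,u])
m=roi&(hsv[...,1]<60)&(hsv[...,2]>110)&(z>.028)&(z<.048)
n,l,s,c=cv2.connectedComponentsWithStats(m.astype('u1')); k=1+s[1:,4].argmax(); m=l==k
print('plate z',np.median(z[m]),m.sum())
r=cv2.minAreaRect(P[m][:,:2].astype('f4')*1000); print('plate rect',r, cv2.boxPoints(r).round())
b=roi&(z>.015)&(z<.06); n,l,s,c=cv2.connectedComponentsWithStats(b.astype('u1')); k=1+s[1:,4].argmax()
r=cv2.minAreaRect(P[l==k][:,:2].astype('f4')*1000); print('board',r,cv2.boxPoints(r).round(), 'z',np.median(z[l==k]))
red=roi&((hsv[...,0]<6)|(hsv[...,0]>174))&(hsv[...,1]>170)&(z>.03)
print('red',red.sum(),np.median(P[red],0),cv2.minAreaRect(P[red&(z>.045)][:,:2].astype('f4')*1000))
st=np.zeros_like(roi); st[170:225,390:445]=1
yel=st&(hsv[...,0]>20)&(hsv[...,0]<35)&(hsv[...,1]>150)&(z>.12)
print('cap',yel.sum(),P[yel].mean(0),P[yel].min(0),P[yel].max(0))
bl=st&(z>.06)&(z<.08); r=cv2.minAreaRect(P[bl][:,:2].astype('f4')*1000);print('stand',r,bl.sum(),np.median(z[bl]))
blu=roi&(hsv[...,0]>100)&(hsv[...,0]<125)&(hsv[...,1]>120)&(z>.025); print('dot',blu.sum(),P[blu].mean(0))
E
```

```text
300 185 [0.494 0.073 0.027] [ 13 148 148]
252 165 [0.564 0.231 0.023] [ 13 150 141]
310 158 [0.58  0.04  0.038] [  4  10 198]
274 128 [0.677 0.155 0.056] [  3 188 163]
323 151 [ 0.6   -0.003  0.046] [ 8 22 92]
331 187 [ 0.48  -0.027  0.055] [ 19 158 197]
420 193 [ 0.44  -0.284  0.138] [115  69  85]
426 188 [ 0.451 -0.297  0.156] [ 26 213 210]
410 205 [ 0.416 -0.267  0.073] [ 13 134 103]
plate z 0.037232064794385344 1315
plate rect ((576.9453125, 68.06900024414062), (82.44053649902344, 209.87908935546875), 18.657150268554688) [[504. 154.]
 [571. -45.]
 [650. -18.]
 [582. 181.]]
board ((586.49365234375, 86.49108123779297), (331.48516845703125, 251.81735229492188), 81.34532165527344) [[437. -58.]
 [686. -96.]
 [736. 231.]
 [487. 269.]] z 0.026231523926600775
red 90 [0.67875622 0.15815186 0.05348915] ((678.4266357421875, 158.16293334960938), (46.21647262573242, 23.14712142944336), 84.57666015625)
cap 34 [ 0.44955464 -0.29665981  0.15498064] [ 0.44219186 -0.30608295  0.15059851] [ 0.4572479  -0.28811906  0.1584288 ]
stand ((448.2101745605469, -296.125), (89.96441650390625, 91.41376495361328), 13.938249588012695) 701 0.07048490695878007
dot 8 [0.54860509 0.15906481 0.03737353]
```

```bash
cat >> h.py <<'E'
from scipy.spatial.transform import Rotation as Ro
BC=np.array([586.5,86.5])/1000; BX=np.array([.9885,-.1513]); BY=np.array([.1513,.9885])
def b2w(x,y): return BC+(x*BX+y*BY)/1000
def w2b(p): q=np.array(p[:2])-BC; return np.array([q@BX,q@BY])*1000
def to(w,z,yaw=None):
    "yaw = world angle (deg) of tool x"
    s=read_state(); R=Ro.from_rotvec(s['tcp_rot']).as_matrix()
    D=R.T@(np.r_[w[:2],z]-s['tool_pos']); y0=np.degrees(np.arctan2(R[1,0],R[0,0]))
    print('t',s['time'],'d(mm)',(D*1000).round(1),'yaw now',y0.round(1),'roll', None if yaw is None else round((y0-yaw+180)%360-180,1),'board',w2b(s['tool_pos']).round(1),'F',s['wrist_force'].round(1))
E
python3 - <<'E'
from h import *
to(b2w(-117,20),.1,171.3)
E
```

```text
t 0.1 d(mm) [-416.4 -416.1  130.9] yaw now 162.9 roll -8.4 board [-468.   492.8] F [-0.8 -0.1 -0.5]
```

{"method": "step_arm", "body": {
  "commands": [
    {"fingers":1,"dx":-42,"dy":0,"dz":0}
  ]
}}

```text
invalid input
```

{"method": "step_arm", "body": {
  "commands": [
    {"fingers":1,"dx":-0.042,"dy":-0.042,"dz":0,"roll":-2},
    {"fingers":1,"dx":-0.084,"dy":-0.084,"dz":0,"roll":-4},
    {"fingers":1,"dx":-0.126,"dy":-0.126,"dz":0,"roll":-6},
    {"fingers":1,"dx":-0.168,"dy":-0.168,"dz":0,"roll":-8.4},
    {"fingers":1,"dx":-0.21,"dy":-0.21,"dz":0,"roll":-8.4},
    {"fingers":1,"dx":-0.252,"dy":-0.252,"dz":0,"roll":-8.4},
    {"fingers":1,"dx":-0.294,"dy":-0.294,"dz":0.02,"roll":-8.4},
    {"fingers":1,"dx":-0.334,"dy":-0.334,"dz":0.04,"roll":-8.4}
  ]
}}

```text
time: 1.1
tool_pos: [0.4203, 0.2258, 0.191]
tcp_rot: [0.239, 3.131, 0.001]
wrist_force: [0.7, -0.4, 0.7]
width: 0.001
grip_force: 0.0
```

```bash
python3 -c "
from h import *
to(b2w(-117,20),.029,171.3)"
```

```text
t 1.1 d(mm) [-68.3 -92.6 162. ] yaw now 171.3 roll -0.0 board [-185.4  112.5] F [ 0.7 -0.4  0.7]
```

{"method": "step_arm", "body": {
  "commands": [
    {"fingers":1,"dx":-0.034,"dy":-0.046,"dz":0.02},
    {"fingers":1,"dx":-0.068,"dy":-0.092,"dz":0.04},
    {"fingers":1,"dx":-0.068,"dy":-0.092,"dz":0.08},
    {"fingers":1,"dx":-0.068,"dy":-0.092,"dz":0.12},
    {"fingers":1,"dx":-0.068,"dy":-0.092,"dz":0.15},
    {"fingers":1,"dx":-0.068,"dy":-0.092,"dz":0.161},
    {"fingers":1,"dx":-0.068,"dy":-0.092,"dz":0.161}
  ]
}}

```text
invalid input
```

```bash
python3 -c "
from h import *
to(b2w(-25,75),.029,171.3)"
```

```text
t 1.1 d(mm) [-160.2  -37.6  162.2] yaw now 171.3 roll -0.0 board [-185.4  112.5] F [ 0.7 -0.4  0.7]
```

{"method": "step_arm", "body": {
  "commands": [
    {"fingers":1,"dx":-0.034,"dy":-0.046,"dz":0.02,"roll":0},
    {"fingers":1,"dx":-0.068,"dy":-0.092,"dz":0.04,"roll":0},
    {"fingers":1,"dx":-0.068,"dy":-0.092,"dz":0.08,"roll":0},
    {"fingers":1,"dx":-0.068,"dy":-0.092,"dz":0.12,"roll":0},
    {"fingers":1,"dx":-0.068,"dy":-0.092,"dz":0.15,"roll":0},
    {"fingers":1,"dx":-0.068,"dy":-0.092,"dz":0.161,"roll":0},
    {"fingers":1,"dx":-0.068,"dy":-0.092,"dz":0.161,"roll":0}
  ]
}}

```text
time: 1.98
tool_pos: [0.4723, 0.1262, 0.0298]
tcp_rot: [-0.238, -3.131, 0.001]
wrist_force: [-0.2, -0.1, 0.1]
width: -0.002
grip_force: 0.0
```

```bash
python3 -c "
from h import *
to(b2w(-25,75),.029,171.3)"
```

```text
t 1.975 d(mm) [-93.9  53.    0.6] yaw now 171.3 roll -0.0 board [-118.9   22. ] F [-0.2 -0.1  0.1]
```

{"method": "step_arm", "body": {
  "commands": [
    {"fingers":1,"dx":-0.01,"dy":0.006,"dz":0,"roll":0},
    {"fingers":1,"dx":-0.02,"dy":0.012,"dz":0,"roll":0},
    {"fingers":1,"dx":-0.03,"dy":0.018,"dz":0,"roll":0},
    {"fingers":1,"dx":-0.04,"dy":0.024,"dz":0,"roll":0},
    {"fingers":1,"dx":-0.05,"dy":0.03,"dz":0,"roll":0},
    {"fingers":1,"dx":-0.06,"dy":0.036,"dz":0,"roll":0},
    {"fingers":1,"dx":-0.07,"dy":0.042,"dz":0,"roll":0},
    {"fingers":1,"dx":-0.08,"dy":0.048,"dz":0,"roll":0}
  ]
}}

```text
time: 2.98
tool_pos: [0.5592, 0.1614, 0.0299]
tcp_rot: [-0.238, -3.131, 0.002]
wrist_force: [-3.2, -1.8, 0.0]
width: 0.004
grip_force: 1.9
```

{"method": "step_arm", "body": {
  "commands": [
    {"fingers":1,"dx":-0.005,"dy":0.003,"dz":0,"roll":0},
    {"fingers":1,"dx":-0.01,"dy":0.005,"dz":0,"roll":0},
    {"fingers":1,"dx":-0.013,"dy":0.005,"dz":0,"roll":0},
    {"fingers":1,"dx":-0.014,"dy":0.005,"dz":0,"roll":0},
    {"fingers":1,"dx":-0.015,"dy":0.005,"dz":0,"roll":0}
  ]
}}

```text
time: 3.6
tool_pos: [0.5741, 0.165, 0.0299]
tcp_rot: [-0.239, -3.131, -0.002]
wrist_force: [-3.4, 3.6, -3.4]
width: 0.004
grip_force: 2.4
```

```bash
python3 -c "
from h import *
to(b2w(-21,75),.029,171.3)"
```

```text
t 3.6 d(mm) [-3.2 -0.8  0.8] yaw now 171.3 roll -0.0 board [-24.2  75.8] F [-3.4  3.6 -3.4]
```

{"method": "step_arm", "body": {
  "commands": [
    {"fingers":1,"dx":-0.001,"dy":0,"dz":0,"roll":0},
    {"fingers":1,"dx":-0.002,"dy":0,"dz":0,"roll":0},
    {"fingers":1,"dx":-0.003,"dy":0,"dz":0,"roll":0}
  ]
}}

```text
time: 3.98
tool_pos: [0.5771, 0.165, 0.03]
tcp_rot: [-0.239, -3.132, -0.003]
wrist_force: [-4.1, 4.1, -3.1]
width: 0.003
grip_force: 2.5
```

{"method": "step_arm", "body": {
  "commands": [
    {"fingers":1,"dx":-0.001,"dy":0,"dz":0,"roll":0},
    {"fingers":1,"dx":-0.001,"dy":0,"dz":0,"roll":0}
  ]
}}

```text
time: 4.22
tool_pos: [0.5772, 0.165, 0.03]
tcp_rot: [-0.239, -3.13, -0.003]
wrist_force: [-6.2, 5.8, -0.2]
width: -0.005
grip_force: 3.7
```

{"method": "step_arm", "body": {
  "commands": [
    {"fingers":1,"dx":-0.001,"dy":0,"dz":0,"roll":0},
    {"fingers":1,"dx":-0.002,"dy":0,"dz":0,"roll":0}
  ]
}}

```text
time: 4.47
tool_pos: [0.5773, 0.165, 0.0299]
tcp_rot: [-0.24, -3.126, -0.002]
wrist_force: [-12.8, 6.7, 4.4]
width: 0.005
grip_force: 7.0
```

```bash
python3 - <<'E'
from h import *
to(b2w(-21,75),.029,171.3)
snap('top','top2')
im,P,d=cloud('top2'); z=P[...,2]
hsv=cv2.cvtColor(im,cv2.COLOR_BGR2HSV)
roi=np.zeros(d.shape,bool); roi[100:210,230:365]=1
m=roi&(hsv[...,1]<60)&(hsv[...,2]>110)&(z>.028)&(z<.048)
n,l,s,c=cv2.connectedComponentsWithStats(m.astype('u1')); k=1+s[1:,4].argmax(); m=l==k
r=cv2.minAreaRect(P[m][:,:2].astype('f4')*1000); print('plate rect',r, cv2.boxPoints(r).round())
cv2.imwrite('pics/crop2.png',cv2.resize(im[90:220,220:370],None,fx=4,fy=4))
E
```

```text
t 4.475 d(mm) [ 0.1 -1.2  0.9] yaw now 171.2 roll -0.1 board [-20.9  76.2] F [-12.8   6.7   4.4]
plate rect ((613.22607421875, 60.390377044677734), (187.6254119873047, 82.60526275634766), 81.27204132080078) [[558. -26.]
 [640. -39.]
 [668. 147.]
 [587. 159.]]
```

View pics/crop2.png

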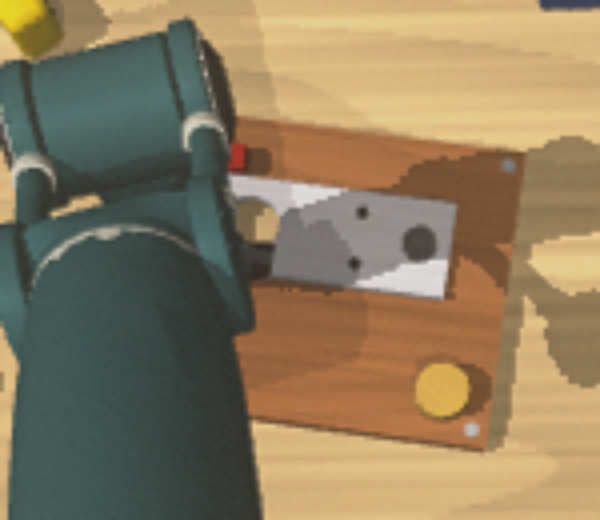

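The plate is home: its long side is at 81.3°, parallel with the board, and it touches the stop. I'll retreat and go above the tool.

{"method": "step_arm", "body": {
  "commands": [
    {"fingers":1,"dx":0.01,"dy":0,"dz":0,"roll":0},
    {"fingers":1,"dx":0.035,"dy":0,"dz":0,"roll":0},
    {"fingers":0.5,"dx":0.04,"dy":0,"dz":-0.05,"roll":0},
    {"fingers":0,"dx":0.04,"dy":0,"dz":-0.11,"roll":0},
    {"fingers":-1,"dx":0.04,"dy":-0.02,"dz":-0.17,"roll":0},
    {"fingers":-1,"dx":0.04,"dy":-0.05,"dz":-0.22,"roll":0}
  ]
}}

```text
time: 5.28
tool_pos: [0.5357, 0.1201, 0.2546]
tcp_rot: [0.236, 3.125, 0.002]
wrist_force: [1.4, -0.8, -0.4]
width: 0.847
grip_force: 0.0
```

```bash
python3 -c "
from h import *
to([.45,-.297],.25,103.9)"
```

```text
t 5.275 d(mm) [  22.1 -425.3    3.6] yaw now 171.4 roll 67.5 board [-55.3  25.5] F [ 1.4 -0.8 -0.4]
```

{"method": "step_arm", "body": {
  "commands": [
    {"fingers":-1,"dx":0.003,"dy":-0.053,"dz":0,"roll":8.5},
    {"fingers":-1,"dx":0.006,"dy":-0.106,"dz":0,"roll":17},
    {"fingers":-1,"dx":0.009,"dy":-0.16,"dz":0,"roll":25.5},
    {"fingers":-1,"dx":0.012,"dy":-0.213,"dz":0,"roll":34},
    {"fingers":-1,"dx":0.015,"dy":-0.266,"dz":0,"roll":42},
    {"fingers":-1,"dx":0.018,"dy":-0.32,"dz":0,"roll":50.5},
    {"fingers":-1,"dx":0.02,"dy":-0.373,"dz":0,"roll":59},
    {"fingers":-1,"dx":0.022,"dy":-0.425,"dz":0,"roll":67.5}
  ]
}}

```text
time: 6.28
tool_pos: [0.448, -0.2997, 0.252]
tcp_rot: [1.942, 2.462, -0.0]
wrist_force: [0.5, 0.4, -1.0]
width: 1.0
grip_force: 0.0
```

```bash
python3 - <<'E'
from h import *
to([.45,-.297],.25,103.9)
snap('wrist','w1')
im,P,d=cloud('w1'); z=P[...,2]
hsv=cv2.cvtColor(im,cv2.COLOR_BGR2HSV)
yel=(hsv[...,0]>18)&(hsv[...,0]<36)&(hsv[...,1]>130)&(z>.14)&(z<.17)
print('cap',yel.sum())
if yel.sum()>20:
    q=P[yel&(z>.15)]; r=cv2.minAreaRect(q[:,:2].astype('f4')*1000); print(r,np.median(q[:,2]))
b=(hsv[...,0]>105)&(hsv[...,0]<125)&(hsv[...,1]>100)&(z>.08)&(z<.158)
if b.sum()>20: print('blue',b.sum(), cv2.minAreaRect(P[b][:,:2].astype('f4')*1000), P[b].min(0),P[b].max(0))
E
```

```text
t 6.275 d(mm) [2.2 2.6 2. ] yaw now 103.5 roll -0.4 board [ -78.5 -402.8] F [ 0.5  0.4 -1. ]
cap 453
((449.6650390625, -295.9725646972656), (19.712203979492188, 20.932504653930664), 67.6546859741211) 0.15504811190950527
blue 1619 ((496.25634765625, -381.3065185546875), (643.7035522460938, 229.89532470703125), 37.25827407836914) [ 0.30757889 -0.66764695  0.08004842] [ 0.82149023 -0.27278409  0.15778498]
```

View pics/w1.png

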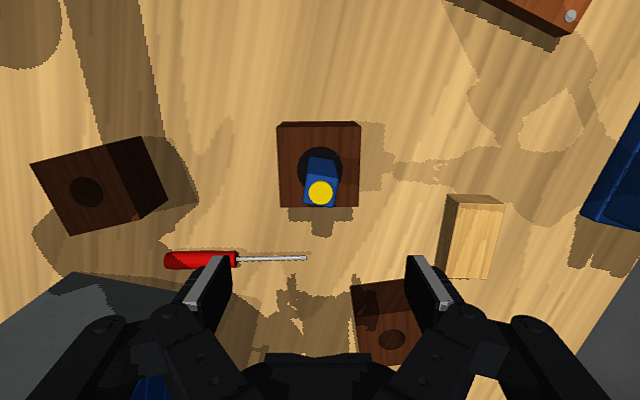

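The wrist view shows the tool's cap at (320,192) on the fingers' centre line, with its stand square to the view. The screwdriver tip is at (305,257), and one empty stand lies nearer the fingers. I'll check the handle's yaw.

```bash
python3 - <<'E'
from h import *
im,P,d=cloud('w1'); z=P[...,2]
roi=np.zeros(d.shape,bool); roi[120:215,270:370]=1
m=roi&(z>.146)&(z<.153); print('handle top',m.sum(),cv2.minAreaRect(P[m][:,:2].astype('f4')*1000))
m=roi&(z>.085)&(z<.153); print('handle',m.sum(),cv2.minAreaRect(P[m][:,:2].astype('f4')*1000))
m=roi&(z>.06)&(z<.073); print('stand',m.sum(),cv2.minAreaRect(P[m][:,:2].astype('f4')*1000),np.median(z[m]))
m=roi&(z>.0735)&(z<.08); print('collar',m.sum(),cv2.minAreaRect(P[m][:,:2].astype('f4')*1000))
E
python3 -c "
import cv2;im=cv2.imread('pics/w1.png');cv2.imwrite('pics/w1c.png',cv2.resize(im[115:215,265:375],None,fx=5,fy=5,interpolation=cv2.INTER_CUBIC))"
```

```text
handle top 587 ((449.15057373046875, -295.4342956542969), (27.883928298950195, 27.988319396972656), 4.0089921951293945)
handle 1019 ((449.12249755859375, -295.3460998535156), (27.94793701171875, 28.176862716674805), 3.873929977416992)
stand 4494 ((448.3581848144531, -295.6428527832031), (90.39976501464844, 90.53794860839844), 13.858983993530273) 0.07006006037243517
collar 655 ((447.4432678222656, -290.6148376464844), (49.458587646484375, 38.71406555175781), 21.010435104370117)
```

View pics/w1c.png

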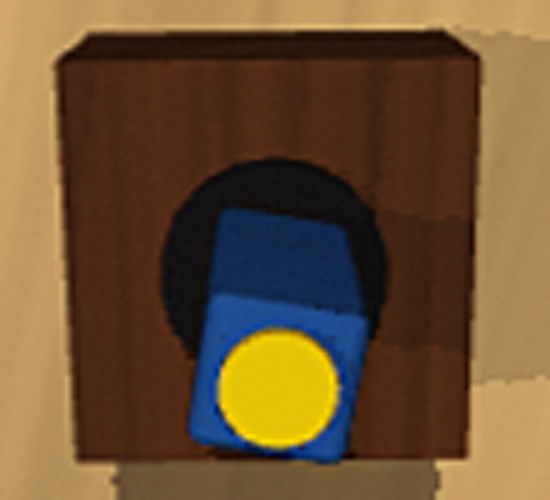

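The handle is at (449.1, -295.4) mm with yaw 4° (mod 90), so I'll grip it at tool yaw 94°.

```bash
python3 -c "
from h import *
to([.4491,-.2954],.098,94)"
```

```text
t 6.325 d(mm) [ 10.8   4.5 153.9] yaw now 103.1 roll 9.1 board [ -78.9 -408.7] F [-0.2 -4.8  0.6]
```

{"method": "step_arm", "body": {
  "commands": [
    {"fingers":-1,"dx":0,"dy":0,"dz":0,"roll":5},
    {"fingers":-1,"dx":0,"dy":0,"dz":0,"roll":9.1},
    {"fingers":-1,"dx":0,"dy":0,"dz":0,"roll":9.1},
    {"fingers":-1,"dx":0,"dy":0,"dz":0,"roll":9.1}
  ]
}}

```text
time: 6.82
tool_pos: [0.4479, -0.297, 0.251]
tcp_rot: [2.126, 2.31, 0.0]
wrist_force: [1.0, 0.7, -0.0]
width: 1.003
grip_force: 0.0
```

```bash
python3 -c "
from h import *
to([.4491,-.2954],.098,94)"
```

```text
t 6.825 d(mm) [  1.7   1.1 153. ] yaw now 94.8 roll 0.8 board [ -79.  -400.1] F [ 1.   0.7 -0. ]
```

{"method": "step_arm", "body": {
  "commands": [
    {"fingers":-1,"dx":0.0015,"dy":0.001,"dz":0.04,"roll":0.8},
    {"fingers":-1,"dx":0.0015,"dy":0.001,"dz":0.08,"roll":0.8},
    {"fingers":-1,"dx":0.0015,"dy":0.001,"dz":0.115,"roll":0.8},
    {"fingers":-1,"dx":0.0015,"dy":0.001,"dz":0.14,"roll":0.8},
    {"fingers":-1,"dx":0.0015,"dy":0.001,"dz":0.153,"roll":0.8},
    {"fingers":-1,"dx":0.0015,"dy":0.001,"dz":0.153,"roll":0.8},
    {"fingers":0,"dx":0.0015,"dy":0.001,"dz":0.153,"roll":0.8},
    {"fingers":0.2,"dx":0.0015,"dy":0.001,"dz":0.153,"roll":0.8}
  ],
  "squeeze": 60
}}

```text
time: 7.82
tool_pos: [0.4492, -0.2958, 0.0987]
tcp_rot: [2.143, 2.294, 0.0]
wrist_force: [-0.3, 0.2, 0.1]
width: 0.603
grip_force: 0.0
```

{"method": "step_arm", "body": {
  "commands": [
    {"fingers":1,"dx":0,"dy":0,"dz":0,"roll":0},
    {"fingers":1,"dx":0,"dy":0,"dz":0,"roll":0},
    {"fingers":1,"dx":0,"dy":0,"dz":0,"roll":0},
    {"fingers":1,"dx":0,"dy":0,"dz":0,"roll":0}
  ]
}}

```text
time: 8.32
tool_pos: [0.449, -0.2955, 0.0982]
tcp_rot: [2.144, 2.294, 0.0]
wrist_force: [0.3, 0.5, 5.7]
width: 0.319
grip_force: 59.6
```

{"method": "step_arm", "body": {
  "commands": [
    {"fingers":1,"dx":0,"dy":0,"dz":-0.005,"roll":0},
    {"fingers":1,"dx":0,"dy":0,"dz":-0.015,"roll":0},
    {"fingers":1,"dx":0,"dy":0,"dz":-0.03,"roll":0},
    {"fingers":1,"dx":0,"dy":0,"dz":-0.05,"roll":0},
    {"fingers":1,"dx":0,"dy":0,"dz":-0.07,"roll":0},
    {"fingers":1,"dx":0,"dy":0,"dz":-0.09,"roll":0},
    {"fingers":1,"dx":0,"dy":0,"dz":-0.1,"roll":0},
    {"fingers":1,"dx":0,"dy":0,"dz":-0.1,"roll":0}
  ]
}}

```text
time: 9.32
tool_pos: [0.4488, -0.2955, 0.1985]
tcp_rot: [2.143, 2.294, 0.0]
wrist_force: [-0.5, -0.2, -1.1]
width: 0.319
grip_force: 59.1
```

```bash
python3 -c "
from h import *
to(b2w(30,65),.20,81.3)"
```

```text
t 9.325 d(mm) [428.8 206.6  -1.8] yaw now 93.9 roll 12.6 board [ -78.3 -398.5] F [-0.5 -0.2 -1.1]
```

{"method": "step_arm", "body": {
  "commands": [
    {"fingers":1,"dx":0.03,"dy":0.014,"dz":0,"roll":2},
    {"fingers":1,"dx":0.075,"dy":0.036,"dz":0,"roll":4},
    {"fingers":1,"dx":0.125,"dy":0.06,"dz":0,"roll":6},
    {"fingers":1,"dx":0.175,"dy":0.084,"dz":0,"roll":8},
    {"fingers":1,"dx":0.225,"dy":0.108,"dz":0,"roll":10},
    {"fingers":1,"dx":0.275,"dy":0.132,"dz":0,"roll":12.6},
    {"fingers":1,"dx":0.325,"dy":0.156,"dz":0,"roll":12.6},
    {"fingers":1,"dx":0.37,"dy":0.178,"dz":0,"roll":12.6}
  ]
}}

```text
time: 10.32
tool_pos: [0.6006, 0.088, 0.1959]
tcp_rot: [-2.382, -2.046, 0.003]
wrist_force: [1.1, -1.2, -2.4]
width: 0.323
grip_force: 59.3
```

```bash
python3 -c "
from h import *
to(b2w(30,65),.20,81.3)"
```

```text
t 10.325 d(mm) [61.4 16.3 -4.1] yaw now 81.3 roll 0.0 board [13.7  3.6] F [ 1.1 -1.2 -2.4]
```

{"method": "step_arm", "body": {
  "commands": [
    {"fingers":1,"dx":0.03,"dy":0.009,"dz":0,"roll":0},
    {"fingers":1,"dx":0.048,"dy":0.014,"dz":0,"roll":0},
    {"fingers":1,"dx":0.056,"dy":0.016,"dz":0,"roll":0},
    {"fingers":1,"dx":0.056,"dy":0.016,"dz":0,"roll":0},
    {"fingers":1,"dx":0.056,"dy":0.016,"dz":0,"roll":0},
    {"fingers":1,"dx":0.056,"dy":0.016,"dz":0,"roll":0}
  ]
}}

```text
time: 11.08
tool_pos: [0.625, 0.138, 0.1974]
tcp_rot: [2.385, 2.045, -0.0]
wrist_force: [-0.0, -0.8, -2.6]
width: 0.326
grip_force: 59.3
```

```bash
python3 - <<'E'
from h import *
to(b2w(30,65),.20,81.3)
snap('wrist','w2')
im,P,d=cloud('w2'); z=P[...,2]
q=P.reshape(-1,3)
bx=((P[...,:2]-BC)@BX)*1000; by=((P[...,:2]-BC)@BY)*1000
m=(z>.033)&(z<.041)&(bx>-15)&(bx<75)&(by>-120)&(by<100)
r=cv2.minAreaRect(np.stack([bx[m],by[m]],-1).astype('f4')); print('plate in board frame',m.sum(),r,np.median(z[m]))
hsv=cv2.cvtColor(im,cv2.COLOR_BGR2HSV)
blu=(hsv[...,0]>100)&(hsv[...,0]<125)&(hsv[...,1]>120)&(z>.033)&(z<.041); print('dot',blu.sum(),bx[blu].mean(),by[blu].mean())
E
```

```text
t 11.075 d(mm) [ 8.3 -0.2 -2.6] yaw now 81.2 roll -0.1 board [30.2 56.7] F [-0.  -0.8 -2.6]
plate in board frame 3499 ((29.797138214111328, 56.36000442504883), (87.12532806396484, 80.27154541015625), 89.85091400146484) 0.037084573278099775
dot 460 227.29810382411654 -85.4343580463336
```

View pics/w2.png

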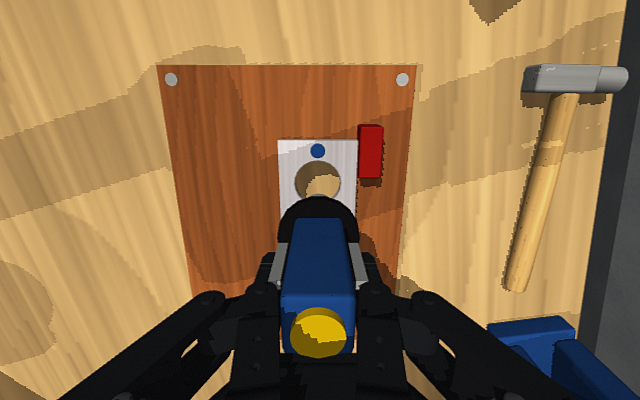

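The view shows the plate against the red stop at (370,150), the blue dot at (318,150) and the hole around (318,182), partly hidden by the tool's collar. I'll fit the dot and hole more precisely.

```bash
cat > m.py <<'E'
from h import *
import sys
f=sys.argv[1]
z_=np.load(f'pics/{f}.npz'); im,K,T=z_['im'],z_['K'],z_['T']
Ti=np.linalg.inv(T)
def ray(uv,h):
    uv=np.atleast_2d(uv).astype(float); dd=np.c_[(uv[:,0]-K[0,2])/K[0,0],-(uv[:,1]-K[1,2])/K[1,1],-np.ones(len(uv))]@Ti[:3,:3].T
    o=Ti[:3,3]; p=o+dd*((h-o[2])/dd[:,2])[:,None]; return np.array([w2b(x) for x in p])
hsv=cv2.cvtColor(im,cv2.COLOR_BGR2HSV).astype(int)
r=np.zeros(im.shape[:2],bool); r[130:170,290:350]=1
m=r&(hsv[...,0]>100)&(hsv[...,0]<130)&(hsv[...,1]>120); v,u=np.nonzero(m); b=ray(np.c_[u,v],.037); print('dot',len(u),b.mean(0),np.ptp(b,0))
pl=(hsv[...,1]<50)&(hsv[...,2]>90)
pts=[]
for a in np.radians(np.arange(-170,-9,5)):   # rays from hole's pixel centre outward, upper half
    rr=np.arange(8,40,.25); uu=318+rr*np.cos(a); vv=182+rr*np.sin(a)
    k=np.nonzero(pl[vv.round().astype(int),uu.round().astype(int)])[0]
    if len(k): pts.append((uu[k[0]],vv[k[0]]))
B=ray(pts,.037)
from scipy.optimize import least_squares
s=least_squares(lambda p:np.hypot(*(B-p[:2]).T)-p[2],[30,50,24],loss='soft_l1'); print('circle',s.x,'n',len(B),'rms',np.sqrt(np.mean(s.fun**2)))
s=least_squares(lambda p:np.hypot(*(B-p[:2]).T)-24,[30,50],loss='soft_l1'); print('circle r24',s.x)
# plate end edge & stop
col=[np.nonzero(pl[100:160,c])[0][0]+100 for c in range(285,310,4)]; print('end',ray(np.c_[np.arange(285,310,4),col],.037).mean(0))
E
python3 m.py w2
```

```text
dot 158 [30.14550768 84.98213602] [13.10576787 13.12582477]
circle [30.14837132 51.14083652 23.68932983] n 33 rms 0.29060172863421385
circle r24 [30.14358158 50.75235183]
end [ 9.98822867 96.46881657]
```

{"method": "step_arm", "body": {
  "commands": [
    {"fingers":1,"dx":0.006,"dy":0,"dz":0.02,"roll":0},
    {"fingers":1,"dx":0.012,"dy":0,"dz":0.045,"roll":0},
    {"fingers":1,"dx":0.012,"dy":0,"dz":0.065,"roll":0},
    {"fingers":1,"dx":0.012,"dy":0,"dz":0.072,"roll":0},
    {"fingers":1,"dx":0.012,"dy":0,"dz":0.072,"roll":0},
    {"fingers":1,"dx":0.012,"dy":0,"dz":0.072,"roll":0}
  ]
}}

```text
time: 11.88
tool_pos: [0.6278, 0.1509, 0.1263]
tcp_rot: [2.383, 2.045, 0.002]
wrist_force: [0.3, -0.7, -1.7]
width: 0.326
grip_force: 59.3
```

```bash
python3 -c "
from h import *
to(b2w(30.1,68.6),.115,81.3)"
```

```text
t 11.875 d(mm) [-1.3 -1.  11.3] yaw now 81.3 roll -0.0 board [31.1 69.9] F [ 0.3 -0.7 -1.7]
```

{"method": "step_arm", "body": {
  "commands": [
    {"fingers":1,"dx":-0.001,"dy":-0.001,"dz":0.003,"roll":0},
    {"fingers":1,"dx":-0.0013,"dy":-0.001,"dz":0.006,"roll":0},
    {"fingers":1,"dx":-0.0013,"dy":-0.001,"dz":0.009,"roll":0},
    {"fingers":1,"dx":-0.0013,"dy":-0.001,"dz":0.011,"roll":0},
    {"fingers":1,"dx":-0.0013,"dy":-0.001,"dz":0.011,"roll":0}
  ]
}}

```text
time: 12.5
tool_pos: [0.6256, 0.1495, 0.114]
tcp_rot: [-2.384, -2.046, 0.001]
wrist_force: [-0.0, 0.0, -2.4]
width: 0.32
grip_force: 59.4
```

{"method": "step_arm", "body": {
  "commands": [
    {"fingers":1,"dx":0,"dy":0,"dz":0.001,"roll":0},
    {"fingers":1,"dx":0,"dy":0,"dz":0.002,"roll":0},
    {"fingers":1,"dx":0,"dy":0,"dz":0.003,"roll":0},
    {"fingers":1,"dx":0,"dy":0,"dz":0.0045,"roll":0},
    {"fingers":1,"dx":0,"dy":0,"dz":0.0045,"roll":0},
    {"fingers":1,"dx":0,"dy":0,"dz":0.0045,"roll":0}
  ]
}}

```text
time: 13.25
tool_pos: [0.6258, 0.1496, 0.1099]
tcp_rot: [2.384, 2.046, 0.0]
wrist_force: [-0.4, -1.5, 1.5]
width: 0.32
grip_force: 59.7
```

```bash
python3 - <<'E'
from h import *
to(b2w(30.1,68.6),.1105,81.3)
snap('scene','sc2'); im=cv2.imread('pics/sc2.png')
cv2.imwrite('pics/sc2c.png',cv2.resize(im[130:280,300:460],None,fx=4,fy=4,interpolation=cv2.INTER_CUBIC))
E
```

```text
t 13.25 d(mm) [ 0.2  0.8 -0.6] yaw now 81.3 roll -0.0 board [29.3 68.4] F [-0.4 -1.5  1.5]
```

View pics/sc2c.png

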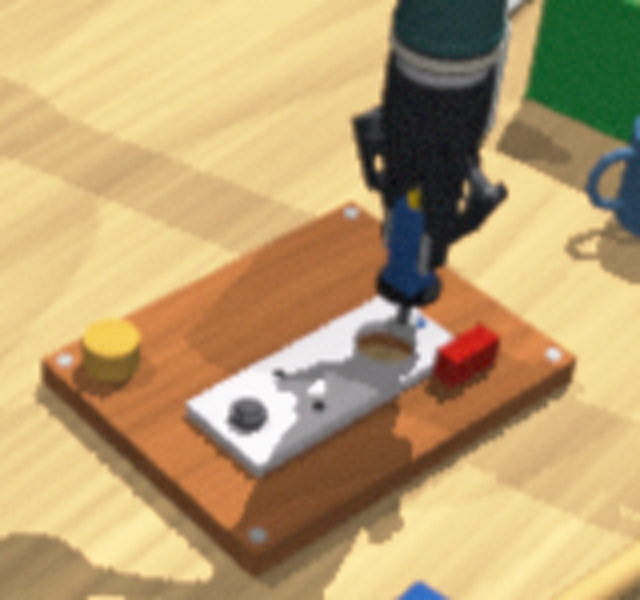

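The cone is on the edge beside the dot and the plate is against the stop. I'll print the table of circle offsets per call.

```bash
python3 - <<'E'
from math import *
for k in range(10):
    a=40*k; print(a,[(round(18*(cos(radians(a+5*i))-cos(radians(a))),1),round(-18*(sin(radians(a+5*i))-sin(radians(a))),1)) for i in range(1,9)])
E
```

```text
0 [(-0.1, -1.6), (-0.3, -3.1), (-0.6, -4.7), (-1.1, -6.2), (-1.7, -7.6), (-2.4, -9.0), (-3.3, -10.3), (-4.2, -11.6)]
40 [(-1.1, -1.2), (-2.2, -2.2), (-3.5, -3.2), (-4.8, -4.0), (-6.2, -4.7), (-7.6, -5.3), (-9.1, -5.8), (-10.7, -6.2)]
80 [(-1.6, -0.2), (-3.1, -0.3), (-4.7, -0.2), (-6.3, -0.0), (-7.8, 0.3), (-9.3, 0.8), (-10.7, 1.4), (-12.1, 2.1)]
120 [(-1.3, 0.8), (-2.6, 1.8), (-3.7, 2.9), (-4.8, 4.0), (-5.7, 5.3), (-6.6, 6.6), (-7.3, 8.0), (-7.9, 9.4)]
160 [(-0.5, 1.5), (-0.8, 3.0), (-1.0, 4.6), (-1.1, 6.2), (-1.0, 7.7), (-0.8, 9.3), (-0.5, 10.8), (-0.0, 12.3)]
200 [(0.6, 1.5), (1.3, 2.8), (2.2, 4.2), (3.1, 5.4), (4.2, 6.6), (5.3, 7.6), (6.6, 8.6), (7.9, 9.4)]
240 [(1.4, 0.7), (2.8, 1.3), (4.3, 1.8), (5.9, 2.1), (7.4, 2.3), (9.0, 2.4), (10.6, 2.3), (12.1, 2.1)]
280 [(1.5, -0.3), (3.0, -0.8), (4.5, -1.4), (5.9, -2.1), (7.2, -3.0), (8.4, -3.9), (9.6, -5.0), (10.7, -6.2)]
320 [(1.0, -1.2), (1.8, -2.6), (2.5, -4.0), (3.1, -5.4), (3.6, -6.9), (3.9, -8.4), (4.1, -10.0), (4.2, -11.6)]
360 [(-0.1, -1.6), (-0.3, -3.1), (-0.6, -4.7), (-1.1, -6.2), (-1.7, -7.6), (-2.4, -9.0), (-3.3, -10.3), (-4.2, -11.6)]
```

{"method": "step_arm", "body": {
  "commands": [
    {"fingers":1,"dx":-0.0001,"dy":-0.0013,"dz":-0.0002,"roll":0},
    {"fingers":1,"dx":-0.0003,"dy":-0.0028,"dz":-0.0005,"roll":0},
    {"fingers":1,"dx":-0.0006,"dy":-0.0044,"dz":-0.0005,"roll":0},
    {"fingers":1,"dx":-0.0011,"dy":-0.0059,"dz":-0.0005,"roll":0},
    {"fingers":1,"dx":-0.0017,"dy":-0.0073,"dz":-0.0005,"roll":0},
    {"fingers":1,"dx":-0.0024,"dy":-0.0087,"dz":-0.0005,"roll":0},
    {"fingers":1,"dx":-0.0033,"dy":-0.01,"dz":-0.0005,"roll":0},
    {"fingers":1,"dx":-0.0042,"dy":-0.0113,"dz":-0.0005,"roll":0}
  ]
}}

```text
time: 14.3
tool_pos: [0.6139, 0.1473, 0.1103]
tcp_rot: [-2.384, -2.046, -0.0]
wrist_force: [2.2, -1.7, 0.8]
width: 0.317
grip_force: 59.5
```

```bash
cat > ck.py <<'E'
from h import *
import sys
a=np.radians(float(sys.argv[1])); to(b2w(30.1-18*np.sin(a),50.6+18*np.cos(a)),.1105,81.3)
b=w2b(read_state()['tool_pos'])-[30.1,50.6]; F=read_state()['wrist_force'];print('r',np.hypot(*b).round(2),'ang',np.degrees(np.arctan2(-b[0],b[1])).round(1),'F board',(F[:2]@BX).round(1),(F[:2]@BY).round(1))
E
python3 ck.py 40
```

```text
t 14.3 d(mm) [ 0.1  0.6 -0.2] yaw now 81.3 roll -0.0 board [17.9 64.3] F [ 2.2 -1.7  0.8]
r 18.31 ang 41.7 F board 2.4 -1.4
```

{"method": "step_arm", "body": {
  "commands": [
    {"fingers":1,"dx":-0.0011,"dy":-0.0011,"dz":0,"roll":0},
    {"fingers":1,"dx":-0.0022,"dy":-0.0021,"dz":0,"roll":0},
    {"fingers":1,"dx":-0.0035,"dy":-0.003,"dz":0,"roll":0},
    {"fingers":1,"dx":-0.0048,"dy":-0.0038,"dz":0,"roll":0},
    {"fingers":1,"dx":-0.0062,"dy":-0.0045,"dz":0,"roll":0},
    {"fingers":1,"dx":-0.0076,"dy":-0.0051,"dz":0,"roll":0},
    {"fingers":1,"dx":-0.0091,"dy":-0.0056,"dz":0,"roll":0},
    {"fingers":1,"dx":-0.0107,"dy":-0.006,"dz":0,"roll":0}
  ]
}}

```text
time: 15.3
tool_pos: [0.6065, 0.1379, 0.1104]
tcp_rot: [-2.384, -2.046, -0.001]
wrist_force: [3.2, 1.2, 0.1]
width: 0.32
grip_force: 59.7
```

```bash
python3 ck.py 80
```

```text
t 15.3 d(mm) [-0.1  0.4 -0.1] yaw now 81.3 roll -0.0 board [12.  53.8] F [3.2 1.2 0.1]
r 18.38 ang 80.0 F board 3.0 1.7
```

{"method": "step_arm", "body": {
  "commands": [
    {"fingers":1,"dx":-0.0016,"dy":0,"dz":0,"roll":0},
    {"fingers":1,"dx":-0.0031,"dy":0,"dz":0,"roll":0},
    {"fingers":1,"dx":-0.0047,"dy":0.0001,"dz":0,"roll":0},
    {"fingers":1,"dx":-0.0063,"dy":0.0003,"dz":0,"roll":0},
    {"fingers":1,"dx":-0.0078,"dy":0.0006,"dz":0,"roll":0},
    {"fingers":1,"dx":-0.0093,"dy":0.0011,"dz":0,"roll":0},
    {"fingers":1,"dx":-0.0107,"dy":0.0017,"dz":0,"roll":0},
    {"fingers":1,"dx":-0.0121,"dy":0.0024,"dz":0,"roll":0}
  ]
}}

```text
time: 16.3
tool_pos: [0.6069, 0.1253, 0.1103]
tcp_rot: [-2.384, -2.046, 0.0]
wrist_force: [2.0, 2.3, 1.8]
width: 0.319
grip_force: 59.7
```

```bash
python3 ck.py 120
```

```text
t 16.3 d(mm) [ 0.1  0.2 -0.2] yaw now 81.3 roll -0.0 board [14.3 41.5] F [2.  2.3 1.8]
r 18.27 ang 120.0 F board 1.6 2.6
```

{"method": "step_arm", "body": {
  "commands": [
    {"fingers":1,"dx":-0.0013,"dy":0.0008,"dz":0,"roll":0},
    {"fingers":1,"dx":-0.0026,"dy":0.0018,"dz":0,"roll":0},
    {"fingers":1,"dx":-0.0037,"dy":0.0029,"dz":0,"roll":0},
    {"fingers":1,"dx":-0.0048,"dy":0.004,"dz":0,"roll":0},
    {"fingers":1,"dx":-0.0057,"dy":0.0053,"dz":0,"roll":0},
    {"fingers":1,"dx":-0.0066,"dy":0.0066,"dz":0,"roll":0},
    {"fingers":1,"dx":-0.0073,"dy":0.008,"dz":0,"roll":0},
    {"fingers":1,"dx":-0.0079,"dy":0.0094,"dz":0,"roll":0}
  ]
}}

```text
time: 17.3
tool_pos: [0.615, 0.1159, 0.1102]
tcp_rot: [-2.384, -2.046, 0.001]
wrist_force: [0.8, 2.0, 1.7]
width: 0.322
grip_force: 59.7
```

```bash
python3 ck.py 160
```

```text
t 17.3 d(mm) [ 0.3  0.2 -0.3] yaw now 81.3 roll -0.0 board [23.7 33.4] F [0.8 2.  1.7]
r 18.37 ang 159.7 F board 0.5 2.1
```

{"method": "step_arm", "body": {
  "commands": [
    {"fingers":1,"dx":-0.0004,"dy":0.0015,"dz":0,"roll":0},
    {"fingers":1,"dx":-0.0006,"dy":0.003,"dz":0,"roll":0},
    {"fingers":1,"dx":-0.0008,"dy":0.0046,"dz":0,"roll":0},
    {"fingers":1,"dx":-0.0009,"dy":0.0062,"dz":0,"roll":0},
    {"fingers":1,"dx":-0.0008,"dy":0.0077,"dz":0,"roll":0},
    {"fingers":1,"dx":-0.0006,"dy":0.0093,"dz":0,"roll":0},
    {"fingers":1,"dx":-0.0003,"dy":0.0108,"dz":0,"roll":0},
    {"fingers":1,"dx":0.0002,"dy":0.0123,"dz":0,"roll":0}
  ]
}}

```text
time: 18.3
tool_pos: [0.6268, 0.1142, 0.11]
tcp_rot: [-2.383, -2.046, 0.002]
wrist_force: [-2.0, 2.7, 0.9]
width: 0.318
grip_force: 59.7
```

```bash
python3 ck.py 200
```

```text
t 18.3 d(mm) [ 0.2  0.7 -0.5] yaw now 81.3 roll -0.0 board [35.6 33.5] F [-2.   2.7  0.9]
r 17.95 ang -162.2 F board -2.4 2.3
```

{"method": "step_arm", "body": {
  "commands": [
    {"fingers":1,"dx":0.0006,"dy":0.0015,"dz":0,"roll":0},
    {"fingers":1,"dx":0.0013,"dy":0.0029,"dz":0,"roll":0},
    {"fingers":1,"dx":0.0022,"dy":0.0043,"dz":0,"roll":0},
    {"fingers":1,"dx":0.0031,"dy":0.0056,"dz":0,"roll":0},
    {"fingers":1,"dx":0.0042,"dy":0.0068,"dz":0,"roll":0},
    {"fingers":1,"dx":0.0053,"dy":0.0078,"dz":0,"roll":0},
    {"fingers":1,"dx":0.0066,"dy":0.0088,"dz":0,"roll":0},
    {"fingers":1,"dx":0.0079,"dy":0.0096,"dz":0,"roll":0}
  ]
}}

```text
time: 19.3
tool_pos: [0.6378, 0.1206, 0.1101]
tcp_rot: [-2.384, -2.046, 0.001]
wrist_force: [-3.2, 1.8, 0.9]
width: 0.32
grip_force: 59.7
```

```bash
python3 ck.py 240
```

```text
t 19.3 d(mm) [ 0.1  0.1 -0.4] yaw now 81.3 roll -0.0 board [45.5 41.5] F [-3.2  1.8  0.9]
r 17.92 ang -120.5 F board -3.4 1.3
```

{"method": "step_arm", "body": {
  "commands": [
    {"fingers":1,"dx":0.0014,"dy":0.0007,"dz":0,"roll":0},
    {"fingers":1,"dx":0.0028,"dy":0.0013,"dz":0,"roll":0},
    {"fingers":1,"dx":0.0043,"dy":0.0018,"dz":0,"roll":0},
    {"fingers":1,"dx":0.0059,"dy":0.0021,"dz":0,"roll":0},
    {"fingers":1,"dx":0.0074,"dy":0.0023,"dz":0,"roll":0},
    {"fingers":1,"dx":0.009,"dy":0.0024,"dz":0,"roll":0},
    {"fingers":1,"dx":0.0106,"dy":0.0023,"dz":0,"roll":0},
    {"fingers":1,"dx":0.0121,"dy":0.0021,"dz":0,"roll":0}
  ]
}}

```text
time: 20.3
tool_pos: [0.642, 0.1325, 0.1103]
tcp_rot: [2.384, 2.046, 0.0]
wrist_force: [-2.4, -1.5, 0.7]
width: 0.321
grip_force: 59.7
```

```bash
python3 ck.py 280
```

```text
t 20.3 d(mm) [-0.1 -0.1 -0.2] yaw now 81.3 roll -0.0 board [47.9 53.8] F [-2.4 -1.5  0.7]
r 18.1 ang -79.7 F board -2.1 -1.8
```

{"method": "step_arm", "body": {
  "commands": [
    {"fingers":1,"dx":0.0015,"dy":-0.0003,"dz":0,"roll":0},
    {"fingers":1,"dx":0.003,"dy":-0.0008,"dz":0,"roll":0},
    {"fingers":1,"dx":0.0045,"dy":-0.0014,"dz":0,"roll":0},
    {"fingers":1,"dx":0.0059,"dy":-0.0021,"dz":0,"roll":0},
    {"fingers":1,"dx":0.0072,"dy":-0.003,"dz":0,"roll":0},
    {"fingers":1,"dx":0.0084,"dy":-0.0039,"dz":0,"roll":0},
    {"fingers":1,"dx":0.0096,"dy":-0.005,"dz":0,"roll":0},
    {"fingers":1,"dx":0.0107,"dy":-0.0062,"dz":0,"roll":0}
  ]
}}

```text
time: 21.3
tool_pos: [0.6377, 0.1439, 0.1104]
tcp_rot: [2.383, 2.046, 0.001]
wrist_force: [-0.7, -3.6, 1.4]
width: 0.318
grip_force: 59.7
```

```bash
python3 ck.py 320
```

```text
t 21.3 d(mm) [-0.1 -0.2 -0.1] yaw now 81.3 roll -0.0 board [41.9 64.5] F [-0.7 -3.6  1.4]
r 18.19 ang -40.4 F board -0.1 -3.6
```

Next comes the last 40°, then a 10° overlap past the dot.

{"method": "step_arm", "body": {
  "commands": [
    {"fingers":1,"dx":0.001,"dy":-0.0012,"dz":0,"roll":0},
    {"fingers":1,"dx":0.0018,"dy":-0.0026,"dz":0,"roll":0},
    {"fingers":1,"dx":0.0025,"dy":-0.004,"dz":0,"roll":0},
    {"fingers":1,"dx":0.0031,"dy":-0.0054,"dz":0,"roll":0},
    {"fingers":1,"dx":0.0036,"dy":-0.0069,"dz":0,"roll":0},
    {"fingers":1,"dx":0.0039,"dy":-0.0084,"dz":0,"roll":0},
    {"fingers":1,"dx":0.0041,"dy":-0.01,"dz":0,"roll":0},
    {"fingers":1,"dx":0.0042,"dy":-0.0116,"dz":0,"roll":0}
  ]
}}

```text
time: 22.3
tool_pos: [0.6268, 0.1498, 0.1105]
tcp_rot: [2.384, 2.046, 0.001]
wrist_force: [0.9, -3.6, 1.3]
width: 0.322
grip_force: 59.6
```

{"method": "step_arm", "body": {
  "commands": [
    {"fingers":1,"dx":-0.0001,"dy":-0.0012,"dz":0,"roll":0},
    {"fingers":1,"dx":-0.0002,"dy":-0.0024,"dz":0,"roll":0},
    {"fingers":1,"dx":-0.0002,"dy":-0.0024,"dz":0,"roll":0}
  ]
}}

```text
time: 22.68
tool_pos: [0.6238, 0.1501, 0.1102]
tcp_rot: [-2.384, -2.046, 0.001]
wrist_force: [0.7, -2.0, 0.0]
width: 0.321
grip_force: 59.6
```

```bash
python3 ck.py 0
```

```text
t 22.675 d(mm) [ 0.1  2.8 -0.3] yaw now 81.3 roll -0.0 board [27.3 68.5] F [ 0.7 -2.   0. ]
r 18.1 ang 9.0 F board 1.0 -1.9
```

{"method": "step_arm", "body": {
  "commands": [
    {"fingers":1,"dx":-0.0005,"dy":0,"dz":-0.004,"roll":0},
    {"fingers":1,"dx":-0.002,"dy":0,"dz":-0.012,"roll":0},
    {"fingers":1,"dx":-0.002,"dy":0,"dz":-0.03,"roll":0},
    {"fingers":1,"dx":-0.002,"dy":0,"dz":-0.055,"roll":0},
    {"fingers":1,"dx":-0.002,"dy":0,"dz":-0.08,"roll":0},
    {"fingers":1,"dx":-0.002,"dy":0,"dz":-0.09,"roll":0},
    {"fingers":1,"dx":-0.002,"dy":0,"dz":-0.09,"roll":0}
  ]
}}

```text
time: 23.55
tool_pos: [0.6244, 0.1483, 0.2017]
tcp_rot: [2.383, 2.046, 0.003]
wrist_force: [-0.2, 0.1, -1.7]
width: 0.321
grip_force: 59.5
```

```bash
python3 - <<'E'
from h import *
snap('wrist','w3')
to([.4488,-.2956],.20,94)
E
python3 m.py w3
```

```text
t 23.6 d(mm) [-4.651e+02 -1.056e+02  3.000e-01] yaw now 81.3 roll -12.7 board [27.4 66.5] F [-0.1  0.6 -1.9]
dot 146 [30.25581606 84.98977431] [12.39594196 13.56264522]
circle [30.24909534 50.94066333 23.95157152] n 33 rms 0.31382011840321494
circle r24 [30.25008085 50.88595859]
end [ 7.72416081 97.07828016]
```

The plate hasn't moved. I'll carry the tool back to the stand.

{"method": "step_arm", "body": {
  "commands": [
    {"fingers":1,"dx":-0.03,"dy":-0.007,"dz":0,"roll":-2},
    {"fingers":1,"dx":-0.075,"dy":-0.017,"dz":0,"roll":-4},
    {"fingers":1,"dx":-0.13,"dy":-0.03,"dz":0,"roll":-6},
    {"fingers":1,"dx":-0.185,"dy":-0.042,"dz":0,"roll":-8},
    {"fingers":1,"dx":-0.24,"dy":-0.054,"dz":0,"roll":-10},
    {"fingers":1,"dx":-0.295,"dy":-0.067,"dz":0,"roll":-12.7},
    {"fingers":1,"dx":-0.35,"dy":-0.079,"dz":0,"roll":-12.7},
    {"fingers":1,"dx":-0.395,"dy":-0.09,"dz":0,"roll":-12.7}
  ]
}}

```text
time: 24.6
tool_pos: [0.4731, -0.2301, 0.1988]
tcp_rot: [-2.142, -2.295, 0.001]
wrist_force: [0.7, 0.2, -2.3]
width: 0.317
grip_force: 59.4
```

{"method": "step_arm", "body": {
  "commands": [
    {"fingers":1,"dx":-0.03,"dy":0,"dz":0,"roll":0},
    {"fingers":1,"dx":-0.05,"dy":0,"dz":0,"roll":0},
    {"fingers":1,"dx":-0.06,"dy":0,"dz":0,"roll":0},
    {"fingers":1,"dx":-0.06,"dy":0,"dz":0,"roll":0},
    {"fingers":1,"dx":-0.06,"dy":0,"dz":0,"roll":0},
    {"fingers":1,"dx":-0.06,"dy":0,"dz":0,"roll":0}
  ]
}}

```text
time: 25.35
tool_pos: [0.4793, -0.2877, 0.2003]
tcp_rot: [-2.141, -2.298, -0.0]
wrist_force: [-0.2, 0.2, -1.7]
width: 0.318
grip_force: 59.6
```

```bash
python3 - <<'E'
from h import *
to([.4488,-.2956],.20,94)
E
```

```text
t 25.35 d(mm) [ -5.7 -31.    0.3] yaw now 94.0 roll 0.0 board [ -49.4 -386.1] F [-0.2  0.2 -1.7]
```

{"method": "step_arm", "body": {
  "commands": [
    {"fingers":1,"dx":-0.003,"dy":-0.015,"dz":0,"roll":0},
    {"fingers":1,"dx":-0.0055,"dy":-0.027,"dz":0,"roll":0},
    {"fingers":1,"dx":-0.0057,"dy":-0.031,"dz":0,"roll":0},
    {"fingers":1,"dx":-0.0057,"dy":-0.031,"dz":0,"roll":0},
    {"fingers":1,"dx":-0.0057,"dy":-0.031,"dz":0,"roll":0},
    {"fingers":1,"dx":-0.0057,"dy":-0.031,"dz":0,"roll":0}
  ]
}}

```text
time: 26.1
tool_pos: [0.4489, -0.2965, 0.2003]
tcp_rot: [2.143, 2.297, 0.0]
wrist_force: [-0.3, 0.4, -1.4]
width: 0.321
grip_force: 59.5
```

```bash
python3 - <<'E'
from h import *
to([.4488,-.2956],.0985,94)
E
```

```text
t 26.1 d(mm) [  0.9  -0.  101.8] yaw now 94.0 roll -0.0 board [ -78.1 -399.4] F [-0.3  0.4 -1.4]
```

{"method": "step_arm", "body": {
  "commands": [
    {"fingers":1,"dx":0.0005,"dy":0,"dz":0.015,"roll":0},
    {"fingers":1,"dx":0.0005,"dy":0,"dz":0.035,"roll":0},
    {"fingers":1,"dx":0.0005,"dy":0,"dz":0.055,"roll":0},
    {"fingers":1,"dx":0.0005,"dy":0,"dz":0.075,"roll":0},
    {"fingers":1,"dx":0.0005,"dy":0,"dz":0.09,"roll":0},
    {"fingers":1,"dx":0.0005,"dy":0,"dz":0.097,"roll":0},
    {"fingers":1,"dx":0.0005,"dy":0,"dz":0.1,"roll":0},
    {"fingers":1,"dx":0.0005,"dy":0,"dz":0.1,"roll":0}
  ]
}}

```text
time: 27.1
tool_pos: [0.4489, -0.2962, 0.1006]
tcp_rot: [2.142, 2.297, 0.0]
wrist_force: [-1.0, 0.1, -2.1]
width: 0.325
grip_force: 59.6
```

{"method": "step_arm", "body": {
  "commands": [
    {"fingers":1,"dx":0,"dy":0,"dz":0.001,"roll":0},
    {"fingers":1,"dx":0,"dy":0,"dz":0.0015,"roll":0},
    {"fingers":1,"dx":0,"dy":0,"dz":0.0015,"roll":0}
  ]
}}

```text
time: 27.48
tool_pos: [0.4487, -0.2961, 0.099]
tcp_rot: [2.143, 2.297, 0.0]
wrist_force: [0.2, 0.5, -2.3]
width: 0.32
grip_force: 59.6
```

{"method": "step_arm", "body": {
  "commands": [
    {"fingers":1,"dx":0,"dy":0,"dz":0.001,"roll":0},
    {"fingers":1,"dx":0,"dy":0,"dz":0.001,"roll":0},
    {"fingers":0.2,"dx":0,"dy":0,"dz":0.001,"roll":0},
    {"fingers":0,"dx":0,"dy":0,"dz":0.001,"roll":0},
    {"fingers":-0.5,"dx":0,"dy":0,"dz":0.001,"roll":0},
    {"fingers":-1,"dx":0,"dy":0,"dz":0.001,"roll":0},
    {"fingers":-1,"dx":0,"dy":0,"dz":0.001,"roll":0},
    {"fingers":-1,"dx":0,"dy":0,"dz":0.001,"roll":0}
  ]
}}

```text
time: 28.48
tool_pos: [0.4486, -0.296, 0.0978]
tcp_rot: [2.143, 2.297, 0.0]
wrist_force: [-0.1, 1.2, -0.5]
width: 1.0
grip_force: 0.0
```

{"method": "step_arm", "body": {
  "commands": [
    {"fingers":-1,"dx":0,"dy":0,"dz":-0.015,"roll":0},
    {"fingers":-1,"dx":0,"dy":0,"dz":-0.045,"roll":0},
    {"fingers":-1,"dx":0,"dy":0,"dz":-0.09,"roll":0},
    {"fingers":-1,"dx":0,"dy":0,"dz":-0.14,"roll":0},
    {"fingers":-1,"dx":0,"dy":0,"dz":-0.16,"roll":0},
    {"fingers":-1,"dx":0,"dy":0,"dz":-0.16,"roll":0}
  ]
}}

```text
time: 29.22
tool_pos: [0.4495, -0.2967, 0.2601]
tcp_rot: [2.14, 2.294, 0.001]
wrist_force: [0.3, -0.2, -0.7]
width: 1.0
grip_force: 0.0
```

```bash
python3 - <<'E'
from h import *
snap('wrist','w4')
im,P,d=cloud('w4'); z=P[...,2]
roi=np.zeros(d.shape,bool); roi[110:215,260:380]=1
for n,a,b in [('handle top',.146,.153),('stand',.06,.073),('cap',.153,.158)]:
    m=roi&(z>a)&(z<b); print(n,m.sum(),cv2.minAreaRect(P[m][:,:2].astype('f4')*1000) if m.sum()>5 else '',np.median(z[m]) if m.sum() else '')
snap('top','top3'); a=np.load('pics/top1.npz')['im'][:,:];b=cv2.imread('pics/top3.png')
cv2.imwrite('pics/fin.png',np.vstack([cv2.resize(b[80:230,220:500],(800,430)),cv2.resize(im[110:215,260:380],(170,150)).repeat(1,0) if 0 else np.zeros((1,800,3),'u1')]))
E
```

```text
handle top 551 ((448.7047424316406, -296.17877197265625), (27.723125457763672, 28.655733108520508), 4.9290900230407715) 0.1506603861032061
stand 4275 ((448.298828125, -295.75579833984375), (90.08155059814453, 90.74819946289062), 13.959516525268555) 0.07004354897446347
cap 412 ((448.6339111328125, -296.20574951171875), (20.035268783569336, 19.487634658813477), 82.41524505615234) 0.1550254505187808
```

View pics/fin.png

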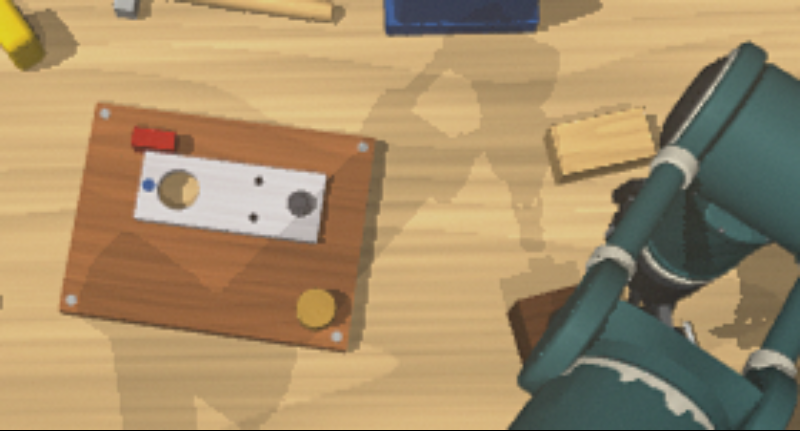

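The plate rests against the stop, with the hole at (178,188) over the clearance hole. The tin is untouched, and the tool stands upright in its stand with its top at the original height. Handing in.

```bash
python3 -c "
from workcell import *
print(finish_job())"
```

```text
the job is handed in; nothing more can be done
None
```

The job is handed in at about 29 s: the plate is against the red stop, the whole hole edge was deburred once anticlockwise with force readings showing the cone on the edge at every check, and the tool is back upright in its stand, with no other item seen to have moved.

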